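Pry open the cam box and hold the saw-blade lifter at its highest point

TASK

On the blade-checking stand, use the thin blade of the orange scraper to lever up the yellow cover from the notch in the front of the blue box until the cover swings fully open (do not pry it with the fingers), then lay the scraper flat on the black mat again and let go of it. Take the red knob of the cam lever inside, turn the lever up to where it lifts the saw blade highest (lever upright, in line with the red marks), and finish while still holding it there, because it springs back when released. Leave the spray can, the tape roll and the carton where they are.

Things in the scene. Friction and masses are not known exactly. Their poses are not given: they have to be found in the camera images.
- stand: fixed stand: dark base plate 370 x 164 x 10 mm; at its robot end an open-topped blue box, outer 170 (x) x 164 (y) mm, walls 6 mm, wall tops 80 mm and inner floor 10 mm above the table; at its far end a platen with a round saw blade, 136 mm across, under a dial gauge. Origin at table height under the box's middle; x from the notched front to the platen (away from the robot), y left, z up
- notch (a point): middle of the notch, at the outer face of the blue box's front wall: stand frame (-85, 0, 74) mm. An open slot 80 mm wide (y), 12 mm high, between the lowered front wall (top at 68 mm) and the underside of the closed cover (80 mm); behind the 6 mm wall the space under the cover is free for 75 mm inwards above 65 mm height
- cover_hinge (a point): middle of the cover's hinge axis (parallel to the stand's y): stand frame (85, 0, 80) mm
- cover (a joint): yellow flat steel cover of the blue box, 170 x 164 x 4 mm, 0.4 kg, flush with the box's front; hinged at the far side, front edge swings up and away. 0 rad = closed, 1.75 = fully open (stop, leaning back). Nearly balanced by a spring: below about 0.6 rad it falls shut, beyond that it swings fully open by itself. Under 1 N at the front edge lifts it
- cover_edge (a point): middle of the cover's free front edge, at its underside; moves with the cover, 170 mm from the hinge
- cam_lever (a joint): cam lever inside the blue box, about an axis parallel to the stand's y at stand frame (10, 0, 35) mm. 0 rad = rest, pointing to the robot side and 0.27 rad above level; 1.30 = upright, highest lift; 1.90 = stop, the lift has dropped again. A return spring always pulls it to 0 (about 1 N at the knob at rest, 4 N at the highest point)
- lever_knob (a point): centre of the red knob at the lever's end, 65 mm from its axis: cylinder 20 mm across, 26 mm long, lying along the stand's y; fingers closing along y pinch its flat ends and it turns between them. At rest 52 mm above the table at stand x = -53 mm, at highest lift 100 mm at x = 10 mm. 50 mm free on both sides; lever arm 8 mm wide
- cam_axis (a point): point on the lever's turning axis, in the lever's plane: stand frame (10, 0, 35) mm
- platen (a joint): height by which the cam lifts the platen with the saw blade, in m: 0 at rest, 0.010 at the highest lift (lever at 1.30 rad), less again beyond
- mat: black rubber mat fixed on the table, 270 (its x) x 170 (its y) x 3 mm, origin at the centre of its underside; the scraper lies on it
- scraper_grip (a point): grip point of the orange-handled scraper, 0.14 kg, near its centre of mass, half-way up the handle (13 mm above its underside). x along the tool to the blade, z up as it lies. Handle 22 mm wide (y), 26 mm high, from 65 mm behind to 35 mm ahead of it; steel blade 32 mm wide, 2.5 mm thick, level with this point, tip 125 mm ahead
- scraper_tip (a point): middle of the scraper's blade tip, 125 mm along x from its grip point
- spray_can: spray can 54 mm across, 120 mm tall, bystander; origin under its centre
- tape_roll: blue tape roll 90 mm across, 48 mm tall, bystander; origin under its centre
- disc_box: carton with red band 120 x 120 x 50 mm, bystander; origin under its centre
Mind the look-alikes: they are no part of the job. What is shaped like the part that bears scraper_grip but brown or green is not meant.

How it is judged (in metres and radians):
On the way, in this order (a step that is already met when the one before it is completed fails the run):
1. the scraper levers the cover up: cover beyond 0.3 rad with the scraper pressing on it (value of joint cover above 0.3 rad and contact force between scraper and cover above 0.1 N).
2. the cover is fully open (beyond 1.6 rad) (value of joint cover above 1.6 rad), for 0.2 s.
3. the scraper lies flat on the mat, let go (z of scraper_grip in the frame of mat below 0.024 m and x of scraper_grip in the frame of mat between -0.135 and 0.135 m and y of scraper_grip in the frame of mat between -0.085 and 0.085 m and contact force between the fingers and scraper below 0.05 N and linear speed of scraper below 0.02 m/s), for 0.2 s.
At the end, for the whole second after the job is handed in: The fingers hold the cam lever (contact above 1 N) at rest within 0.14 rad of its highest lift point (1.16 to 1.44 rad; platen raised at least 9.5 mm), the cover stands fully open (beyond 1.6 rad), and the scraper lies flat and still on the mat, its grip point over the mat (value of joint cam_lever between 1.16 and 1.44 rad and velocity of joint cam_lever between -0.1 and 0.1 rad/s and value of joint platen above 0.0095 m and contact force between the fingers and cam_lever above 1 N and contact force between scraper and cam_lever below 0.05 N and value of joint cover above 1.6 rad and z of scraper_grip in the frame of mat below 0.024 m and x of scraper_grip in the frame of mat between -0.135 and 0.135 m and y of scraper_grip in the frame of mat between -0.085 and 0.085 m and angle between scraper_grip's own z axis and vertical below 0.15 rad and linear speed of scraper below 0.02 m/s); the arm keeps its last pose, push and grip.
It fails at once if the fingers or arm pry or press the cover while it is still nearly closed (more than 1 N below 0.3 rad) (value of joint cover below 0.3 rad and contact force between any of the fingers, the arm and cover above 1 N).
It fails at once if the spray can is moved more than 30 mm (distance of spray_can from where it was at the start of the episode above 0.03 m).
It fails at once if the tape roll is moved more than 30 mm (distance of tape_roll from where it was at the start of the episode above 0.03 m).
It fails at once if the carton is moved more than 30 mm (distance of disc_box from where it was at the start of the episode above 0.03 m).
It also fails if it takes over 72 s, if anything falls off the work surface, if the arm or the gripper's body presses on something with over 40 N, if the wrist force passes 120 N, or if a joint passes its speed limit or range.

ROBOT

A 6-joint arm with a two-finger parallel gripper is mounted at the origin on the work surface. World frame = base frame: x ahead of the robot, y to its left, z up, the work surface at z = 0. Lengths are in mm, angles in rad, forces in N, time in s.
With the tool pointing down it reaches from about 350 to 875 mm from the base axis. Payload 4.2 kg.
Tool frame: the origin (TCP) lies at the very end of the fingers, on their centre line; the grasp point (between the pads) lies 19 mm behind it; z points along the fingers, y is the line along which they close (so a half turn about z gives the same grasp; the last joint's range is limited). The gripper opens to 85 mm and grips with 20 to 120 N. Pads are 22 mm wide; open, the fingers measure 114 mm over their backs; the gripper's body (76 mm by 85 mm) begins 54 mm behind the grasp point. The pads swing forward as they close: fully open they stand 13 mm farther back than shut.
Start: joints at [1.474, 0.385, 0.008, 0, -1.194, -0.259], TCP at [217.68, 585.845, 231.312] pointing down, gripper open.
Joint ranges: [-3.14, 3.14], [-1.21, 2.06], [-1.07, 1.41], [-3.16, 2.05], [-2.99, -0.16], [-3.1, 3.1]. Speed limits (rad/s): [2.79, 2.79, 3.14, 3.14, 3.14, 3.14].

INTERFACE

Orientations are given as a unit quaternion [x, y, z, w].
In Python, from bench import arm gives the robot as it stands. The module is installed in compiled form; this text tells all that it offers.
- The arm moves only by the tool drive_tool, never from a script. Its argument "targets" is a list of rows, each a list of 5 numbers: the closure, from -1 (fully open) to 1 (shut), then the shift along the tool's x, y, z in mm, then the turn about the tool's z in degrees. In form: [[grip, tx, ty, tz, roll], ...]. A call has 1 to 12 rows; each row is the pose to reach, as a shift and turn from the pose commanded when the call began, along the tool's axes at that moment; what a row does not reach only later rows make up. A row lasts 1/10 s, in which the tool goes at most 50 mm and 8.59 degrees, less where a joint would pass 70% of its speed; a pose out of reach is approached as far as the arm can. A call with a gripper value outside its range is refused whole. The fingers move at their own pace and stop on an object; the grip force is fixed at half the most. Time passes only in rows, so rows that repeat a pose let the fingers close. It gives the time, the measured TCP pose, the force, the opening and the grip force at its end, in the units of the state.
- arm.read_state(): the state, without advancing time (a new reading comes with each control period).
- arm.get_image(name): name is "side" or "top"; returns the picture (384x512x3 uint8, blue, green, red); there is no depth.
- arm.camera_params(name): a dict with "fov_y" (degrees; the focal length in pixels is half the picture's height over the tangent of half this angle, whatever the lens; pixels are square), "cx", "cy" (the principal point, pixels), "rvec" (rotation vector, rad) and "tvec" (3), from world to camera coordinates, as OpenCV has them. Camera axes: x right, y down, z forward; pixel columns grow to the right and rows downward; lengths in mm; the calibration is good to about 2 mm. A picture is of the moment at which its call begins. camera_params takes no time and is no camera call.
- arm.job_done(): hands the job in; it is judged then, once.
The state is a dict: "clock": time; "joints": joint angles; "joint_vel": joint speeds; "joint_efforts": joint torques, N m; "position": TCP position; "ee_rot": TCP orientation; "contact_force": force on the tool from outside, world axes, zero at the start; "wrist_torque": the same for the moment, N m; "gripper_width": finger opening in mm; "grasp_force": force on a finger pad.
Only numpy, scipy, OpenCV 4.12 (cv2) and the standard library are available. Lean on these libraries where they do the work, as an engineer would, in place of code of your own. Each camera call takes 0.05 s, during which the arm holds its last target. There are 200 camera calls.

## Working session

There is one attempt and no reset: what is moved stays moved. The work goes in short steps, Python scripts to look and compute and a tool call to move; the robot and the scene stay as the last step left them, time stands still between calls to the robot, and variables do not carry over. Pictures are saved under pics/ and viewed, at most 13 in all, crops included, and the job is handed in when it is done.

Besides the shell and the picture viewer there is one more tool, called after ">>>" as name([rows], argument=value, ...), one row to a line, values as JSON. drive_tool: Moves the arm, as the interface text tells. Its arguments: {"type":"object","properties":{"targets":{"type":"array","items":{"type":"array","items":{"type":"number"}}}},"required":["targets"]}

```bash
mkdir -p pics; ls
python3 - <<'E'
from bench import arm
import cv2
for n in("side","top"):
    im=arm.get_image(n);cv2.imwrite(f"pics/{n}0.png",im);print(n,arm.camera_params(n))
print(arm.read_state())
E
```

```text
pics
side {'fov_y': 47.532263475063296, 'cx': 252.63539362805724, 'cy': 186.97480403774378, 'rvec': array([ 2.04687518, -0.70460973,  0.38053441]), 'tvec': array([-357.22820332,  309.28576133, 1185.79483473])}
top {'fov_y': 54.773540493110104, 'cx': 256.6127498199967, 'cy': 188.10398877922484, 'rvec': array([ 2.05408335, -2.1717813 ,  0.21912188]), 'tvec': array([ 113.99459616,  515.86951897, 1500.93770179])}
{'clock': 0.1, 'joints': array([ 1.47359259e+00,  3.85495835e-01,  6.80919127e-03, -4.71203059e-04,
       -1.19398795e+00, -2.58593108e-01]), 'joint_vel': array([-4.34633655e-04, -1.62653125e-03,  2.19022563e-03,  5.83257352e-04,
        8.32340927e-04, -5.33264309e-05]), 'joint_efforts': array([ 1.99385054e-04, -3.93322778e+01,  1.88928062e+01,  4.19791952e+00,
       -2.60388078e-03,  5.70805909e-06]), 'position': array([217.50940665, 585.39577178, 230.33410413]), 'ee_rot': array([ 9.84201925e-01, -1.77047000e-01, -1.42577466e-04,  9.53731717e-04]), 'contact_force': array([-0.28753629, -0.14668103,  0.43407913]), 'wrist_torque': array([-0.05132332, -0.03409088,  0.03004425]), 'grasp_force': 0.0, 'gripper_width': 85.53867623668224}
```

View pics/side0.png

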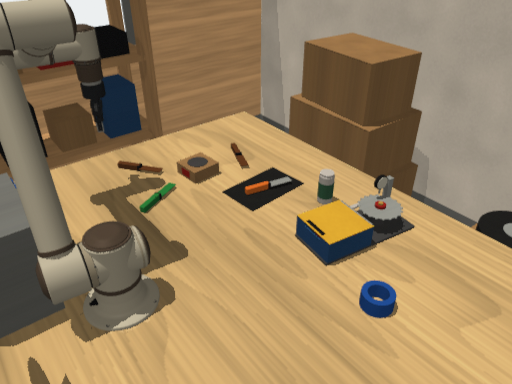

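View pics/top0.png

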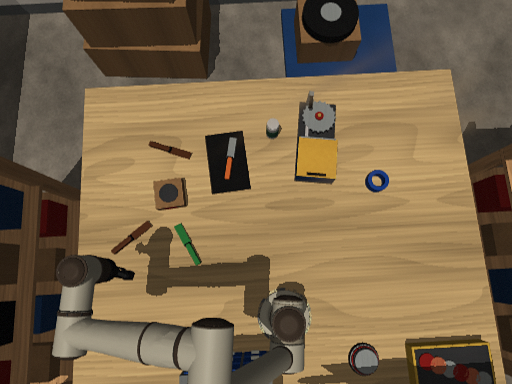

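Top view: the orange-handled scraper is on the black mat at about (230,158), handle toward the robot and blade up at (234,145). Look-alikes: green at (187,243), brown at (132,237) and brown at (170,149). Only the orange one on the mat fits. The blue box with its yellow cover is at (317,160), notch slot at about (315,176). The can is at (273,128), the tape roll at (377,181) and the carton at (170,194).

```bash
cat > h.py <<'E'
from bench import arm
import cv2,numpy as np
from scipy.spatial.transform import Rotation as R
def cam(n):
    p=arm.camera_params(n);f=192/np.tan(np.radians(p['fov_y'])/2)
    K=np.array([[f,0,p['cx']],[0,f,p['cy']],[0,0,1]]);return K,cv2.Rodrigues(p['rvec'])[0],np.array(p['tvec'],float),p['rvec']
def ray(n,uv,z):
    K,Rm,t,_=cam(n);d=Rm.T@np.linalg.solve(K,[uv[0],uv[1],1]);c=-Rm.T@t
    return c+d*(z-c[2])/d[2]
def proj(n,X):
    K,Rm,t,rv=cam(n);return cv2.projectPoints(np.array(X,float).reshape(-1,3),rv,t,K,None)[0][:,0]
def blob(im,lo,hi,roi):
    h=cv2.cvtColor(im,cv2.COLOR_BGR2HSV);m=cv2.inRange(h,np.array(lo),np.array(hi));k=np.zeros_like(m);x0,y0,x1,y1=roi;k[y0:y1,x0:x1]=m[y0:y1,x0:x1]
    c=max(cv2.findContours(k,cv2.RETR_EXTERNAL,cv2.CHAIN_APPROX_NONE)[0],key=cv2.contourArea)
    return c
E
python3 - <<'E'
from h import *
T=arm.get_image("top");S=arm.get_image("side")
def show(name,n,c,z):
    r=cv2.minAreaRect(c);pts=[ray(n,p,z) for p in cv2.boxPoints(r)]
    w=np.array([ray(n,p,z)[:2] for p in c[:,0]]).astype(np.float32);rr=cv2.minAreaRect(w)
    print(name,n,'px',np.round(r[0],1),'world',np.round(rr[0],1),np.round(rr[1],1),round(rr[2],1),cv2.contourArea(c))
show('handle','top',blob(T,(3,170,120),(14,255,255),(200,125,255,195)),29)
show('handle','side',blob(S,(3,170,120),(14,255,255),(225,165,305,210)),20)
show('mat','top',blob(T,(0,0,0),(180,255,60),(195,120,260,200)),3)
show('mat','side',blob(S,(0,0,0),(180,255,60),(215,160,305,210)),3)
show('cover','top',blob(T,(20,150,120),(32,255,255),(285,130,350,190)),84)
show('cover','side',blob(S,(20,150,120),(32,255,255),(285,195,380,250)),84)
show('can','top',blob(T,(0,0,130),(180,60,255),(262,115,285,140)),120)
o=T[120:200,195:355];o=cv2.resize(o,None,fx=5,fy=5,interpolation=cv2.INTER_CUBIC)
cv2.imwrite('pics/crop1.png',o)
h=cv2.cvtColor(T,cv2.COLOR_BGR2HSV)[136:160,222:246]
ys,xs=np.where((h[...,1]<60)&(h[...,2]>70));print('blade px',xs.min()+222,xs.max()+222,ys.min()+136,ys.max()+136, np.c_[xs+222,ys+136].mean(0))
E
```

```text
handle top px [227.9 167.6] world [624.1 203.6] [19.4 95.4] 79.2 74.5
handle side px [256.6 186.8] world [627.5 198.5] [ 48.5 105.3] 78.9 151.0
mat top px [227.1 161.9] world [658.9 207.4] [265.8 168.9] 5.2 2131.0
mat side px [262.9 188.3] world [660.4 201.3] [265.8 166.3] 4.8 1577.0
cover top px [316.8 157.6] world [ 632.  -172.5] [162.9 166.8] 81.9 1246.5
cover side px [335.4 220.3] world [ 633.9 -178.1] [167.3 172.5] 82.2 1700.0
can top px [272.4 123.7] world [777.3   5.1] [47.  46.9] 58.8 89.0
blade px 227 236 137 157 [231.23404255 146.63829787]
```

View pics/crop1.png

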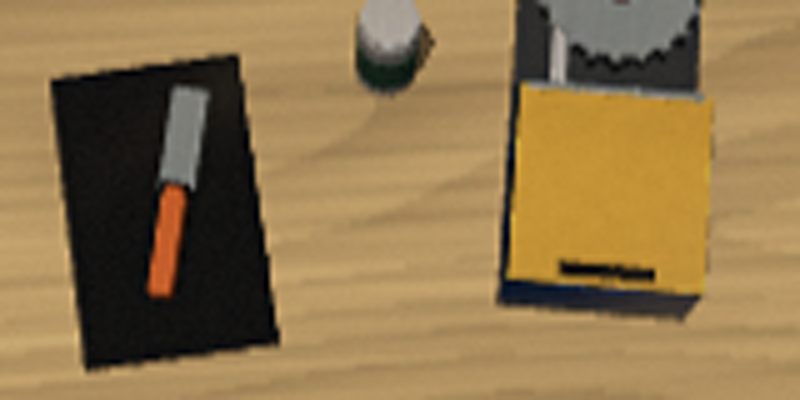

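The enlarged crop confirms it: orange handle at crop (168,240), steel blade at (185,135), lying on the mat. Handle and mat sizes match the stated ones. Moving above the grip point, about (639,199), tool yaw −10.8°.

>>> drive_tool([
  [-1,22,9,0,-4],
  [-1,66,27,0,-9.6],
  [-1,112,45,0,-9.6],
  [-1,158,64,0,-9.6],
  [-1,204,83,0,-9.6],
  [-1,250,102,0,-9.6],
  [-1,296,121,0,-9.6],
  [-1,342,139,0,-9.6],
  [-1,388,158,0,-9.6],
  [-1,434,177,0,-9.6],
  [-1,480,196,40,-9.6],
  [-1,510,208,70,-9.6],
])

```text
clock: 1.4
position: [620.9, 215.9, 167.1]
ee_rot: [0.996, -0.094, 0.001, -0.001]
contact_force: [1.1, -0.1, -0.8]
gripper_width: 85.3
grasp_force: 0.0
```

```bash
cat >> h.py <<'E'
def need(xyz,yaw):
    s=arm.read_state();q=R.from_quat(s['ee_rot']);M=q.as_matrix();cy=np.degrees(np.arctan2(M[1,0],M[0,0]))
    print('clk',s['clock'],'pos',np.round(s['position'],1),'yaw',round(cy,1),'shift',np.round(M.T@(np.array(xyz)-s['position']),1),'roll',round(cy-yaw,1),'w',round(s['gripper_width'],1),'F',np.round(s['contact_force'],1),round(s['grasp_force'],1))
E
python3 - <<'E'
from h import *
need((639,199,60),-10.8)
T=arm.get_image("top");S=arm.get_image("side")
a=cv2.resize(T[115:205,190:290],None,fx=4,fy=4,interpolation=2);b=cv2.resize(S[140:230,215:315],None,fx=4,fy=4,interpolation=2)
cv2.imwrite('pics/c2.png',np.hstack([a,b]))
print('tip',ray('top',(233.2,137.6),16))
g=np.array([639,199,16]);d=np.array([.982,-.187,0])
for n in('top','side'):print(n,proj(n,[g-65*d,g+35*d,g+125*d]).round(1).tolist())
E
```

```text
clk 1.4 pos [620.9 215.9 167.1] yaw -10.8 shift [ 20.7  13.5 107.1] roll -0.0 w 85.3 F [ 1.1 -0.1 -0.8] 0.0
tip [762.89632539 175.6598235   16.        ]
top [[226.8, 179.3], [230.2, 157.2], [233.2, 137.8]]
side [[243.7, 190.9], [267.4, 184.2], [287.8, 178.5]]
```

View pics/c2.png

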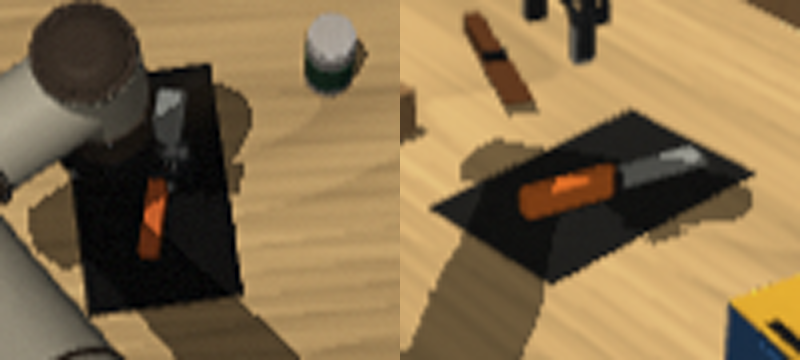

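The scraper is undisturbed and the predicted tip, (233,138) top and (288,178.5) side, agrees with both views to about 2 px. Descend and grasp.

>>> drive_tool([
  [-1,10,7,20,0],
  [-1,20.7,13.5,60,0],
  [-1,20.7,13.5,100,0],
  [-1,20.7,13.5,125,0],
  [-1,20.7,13.5,145,0],
  [-1,20.7,13.5,155,0],
  [-1,20.7,13.5,160,0],
  [-1,20.7,13.5,161,0],
])

```text
clock: 2.3
position: [637.0, 200.5, 6.0]
ee_rot: [0.996, -0.094, 0.0, -0.0]
contact_force: [-0.2, -1.6, 0.6]
gripper_width: 85.1
grasp_force: 0.0
```

>>> drive_tool([
  [0,0,0,0,0],
  [1,0,0,0,0],
  [1,0,0,0,0],
  [1,0,0,0,0],
  [1,0,0,0,0],
  [1,0,0,0,0],
  [1,0,0,0,0],
  [1,0,0,0,0],
])

```text
clock: 3.1
position: [637.2, 200.3, 6.3]
ee_rot: [0.996, -0.094, 0.001, -0.0]
contact_force: [-0.3, 0.2, 5.8]
gripper_width: 20.7
grasp_force: 60.2
```

>>> drive_tool([
  [1,0,0,-8,0],
  [1,0,0,-25,0],
  [1,0,0,-50,0],
  [1,0,0,-80,0],
  [1,0,0,-105,0],
  [1,0,0,-120,0],
  [1,-5,10,-130,0],
  [1,-16,33,-130,-2.8],
  [1,-31,65,-130,-2.8],
  [1,-49,101,-130,-2.8],
  [1,-67,139,-130,-2.8],
  [1,-85,177,-130,-2.8],
])

```text
clock: 4.3
position: [517.3, 40.1, 134.5]
ee_rot: [0.998, -0.07, -0.001, 0.0]
contact_force: [0.5, -0.3, -1.6]
gripper_width: 21.3
grasp_force: 59.5
```

Run:
```python
from h import *
need((385.4,-140.2,136),-8)
```

```text
clk 4.3 pos [517.3  40.1 134.5] yaw -8.0 shift [-105.5  197.    -0.9] roll -0.0 w 21.3 F [ 0.5 -0.3 -1.6] 59.5
```

>>> drive_tool([
  [1,-18,36,0,0],
  [1,-36,72,0,0],
  [1,-54,106,0,0],
  [1,-72,138,0,0],
  [1,-86,163,0,0],
  [1,-96,180,0,0],
  [1,-102,188,10,0],
  [1,-103,190,25,0],
  [1,-103,190,40,0],
  [1,-103,190,55,0],
  [1,-103,190,66,0],
  [1,-103,190,70,0],
])

```text
clock: 5.5
position: [389.3, -132.0, 64.2]
ee_rot: [0.998, -0.07, -0.002, 0.0]
contact_force: [-0.2, 0.6, -1.2]
gripper_width: 20.9
grasp_force: 59.5
```

Run:
```python
from h import *
need((385.4,-140.2,64),-8)
T=arm.get_image("top");S=arm.get_image("side")
a=cv2.resize(T[120:240,255:355],None,fx=4,fy=4,interpolation=2);b=cv2.resize(S[180:300,250:350],None,fx=4,fy=4,interpolation=2)
cv2.imwrite('pics/c3.png',np.hstack([a,b]))
s=arm.read_state();d=np.array([.990,-.139,0]);g=s['position']+[0,0,10]
for n in('top','side'):print(n,proj(n,[g,g+35*d,g+125*d]).round(1).tolist())
```

```text
clk 5.5 pos [ 389.3 -132.    64.2] yaw -8.0 shift [-2.7  8.6  0.2] roll -0.0 w 20.9 F [-0.2  0.6 -1.2] 59.5
top [[311.6, 215.6], [312.1, 207.1], [313.3, 185.7]]
side [[263.6, 246.5], [273.9, 242.6], [299.2, 232.9]]
```

View pics/c3.png

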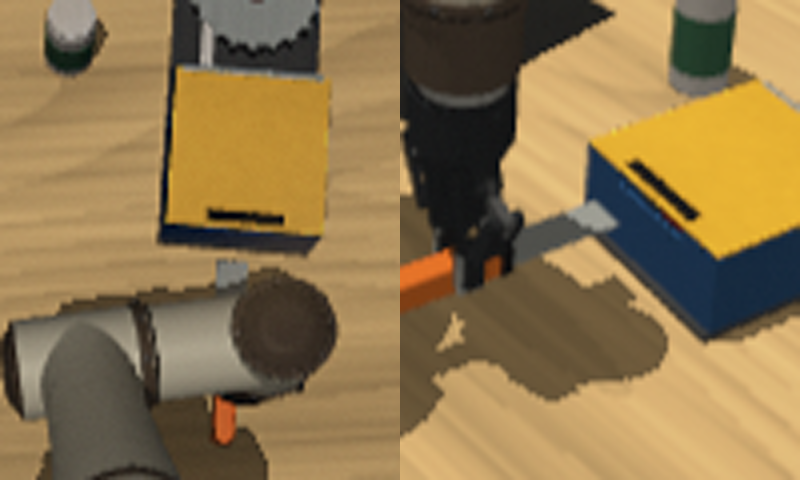

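The blade tip at top (313,186) and side (301,233) agrees with the predicted pose, so the height is right: 74 mm for the slot. The slot shows as the dark strip at side ≈(312,231). Centre sideways, then insert slowly.

>>> drive_tool([
  [1,3,4,0,0],
  [1,8,8,0,0],
  [1,14,8.6,0,0],
  [1,20,8.6,0,0],
  [1,26,8.6,0,0],
  [1,32,8.6,0,0],
  [1,38,8.6,0,0],
  [1,42,8.6,0,0],
  [1,46,8.6,0,0],
  [1,48,8.6,0,0],
  [1,48,8.6,0,0],
])

```text
clock: 6.7
position: [438.3, -147.0, 65.5]
ee_rot: [0.998, -0.07, -0.0, 0.0]
contact_force: [0.2, -0.1, -1.0]
gripper_width: 20.8
grasp_force: 59.5
```

Run:
```python
from h import *
need((0,0,64),-8)
s=arm.read_state();d=np.array([.990,-.139,0]);g=s['position']+[0,0,10]
for n in('top','side'):print(n,proj(n,[g,g+125*d,[548.8,-163.2,74]]).round(1).tolist())
T=arm.get_image("top");S=arm.get_image("side")
a=cv2.resize(T[130:205,280:350],None,fx=5,fy=5,interpolation=2);b=cv2.resize(S[200:275,270:340],None,fx=5,fy=5,interpolation=2)
cv2.imwrite('pics/c4.png',np.hstack([a,b]))
```

```text
clk 6.7 pos [ 438.3 -147.    65.5] yaw -8.0 shift [-454.4  -84.7    1.6] roll 0.0 w 20.8 F [ 0.2 -0.1 -1. ] 59.5
top [[314.3, 203.7], [315.9, 174.2], [315.8, 177.4]]
side [[279.6, 242.4], [314.2, 229.0], [310.7, 230.9]]
```

View pics/c4.png

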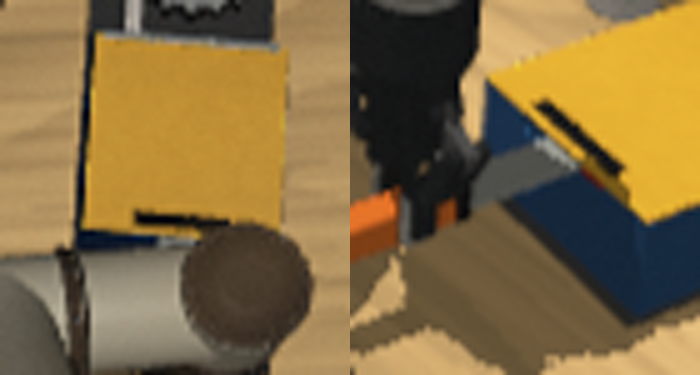

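The blade enters the slot below the cover at side ≈(312,231), with no contact force. Insert 28 mm more.

>>> drive_tool([
  [1,3,0,1,0],
  [1,8,0,1.5,0],
  [1,13,0,1.5,0],
  [1,18,0,1.5,0],
  [1,23,0,1.5,0],
  [1,27,0,1.5,0],
  [1,28,0,1.5,0],
  [1,28,0,1.5,0],
])

```text
clock: 7.6
position: [465.8, -150.8, 64.0]
ee_rot: [0.998, -0.07, -0.0, -0.0]
contact_force: [1.2, 0.3, -2.2]
gripper_width: 20.7
grasp_force: 59.5
```

>>> drive_tool([
  [1,0,0,-4,0],
  [1,0,0,-10,0],
  [1,0,0,-18,0],
  [1,0,0,-27,0],
  [1,0,0,-36,0],
  [1,0,0,-45,0],
  [1,0,0,-54,0],
  [1,0,0,-63,0],
  [1,0,0,-72,0],
  [1,0,0,-81,0],
  [1,0,0,-90,0],
  [1,0,0,-99,0],
])

```text
clock: 8.8
position: [465.8, -150.8, 163.9]
ee_rot: [0.998, -0.07, 0.0, 0.0]
contact_force: [-0.2, -0.2, -2.6]
gripper_width: 20.2
grasp_force: 59.3
```

>>> drive_tool([
  [1,0,0,-8,0],
  [1,0,0,-16,0],
  [1,0,0,-24,0],
  [1,0,0,-32,0],
  [1,0,0,-40,0],
  [1,0,0,-44,0],
  [1,0,0,-44,0],
  [1,0,0,-44,0],
  [1,0,0,-44,0],
  [1,0,0,-44,0],
])

```text
clock: 9.8
position: [465.6, -150.8, 206.7]
ee_rot: [0.998, -0.07, -0.0, 0.0]
contact_force: [0.1, 0.5, -2.0]
gripper_width: 20.8
grasp_force: 59.4
```

Run:
```python
from h import *
need((466,-150,250),-8)
T=arm.get_image("top");S=arm.get_image("side")
a=cv2.resize(T[90:200,260:360],None,fx=4,fy=4,interpolation=2);b=cv2.resize(S[130:240,270:420][:, :100],None,fx=4,fy=4,interpolation=2)
b=cv2.resize(S[140:250,290:390],None,fx=4,fy=4,interpolation=2)
cv2.imwrite('pics/c5.png',np.hstack([a,b]))
```

```text
clk 9.8 pos [ 465.6 -150.8  206.7] yaw -8.0 shift [  0.3  -0.9 -43.3] roll 0.0 w 20.8 F [ 0.1  0.5 -2. ] 59.4
```

View pics/c5.png

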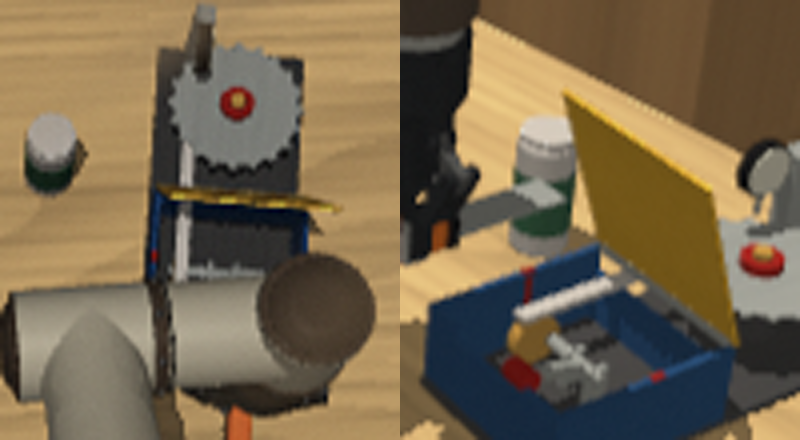

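The cover is fully open, leaning back (side crop (650,210)). The red knob is visible inside the box at side crop (520,375), i.e. px ≈(320,234), and the red marks are on the side walls. Carry the scraper back to the mat.

>>> drive_tool([
  [1,-5,-10,0,0],
  [1,-5,-30,0,0],
  [1,5,-62,0,1],
  [1,18,-98,0,2.8],
  [1,31,-136,0,2.8],
  [1,45,-176,0,2.8],
  [1,60,-216,0,2.8],
  [1,76,-256,10,2.8],
  [1,92,-296,30,2.8],
  [1,106,-330,55,2.8],
  [1,115,-355,80,2.8],
  [1,120,-368,100,2.8],
])

```text
clock: 11.1
position: [635.5, 199.6, 104.7]
ee_rot: [0.996, -0.093, -0.001, 0.0]
contact_force: [-0.4, 0.1, -1.8]
gripper_width: 20.8
grasp_force: 59.4
```

>>> drive_tool([
  [1,0,-1,15,0],
  [1,0,-2,30,0],
  [1,0,-2,40,0],
  [1,0,-2,48,0],
  [1,0,-2,54,0],
  [1,0,-2,54,0],
])

```text
clock: 11.7
position: [635.8, 198.3, 52.8]
ee_rot: [0.996, -0.094, -0.0, 0.0]
contact_force: [-0.1, -0.4, -1.8]
gripper_width: 21.2
grasp_force: 59.4
```

Run:
```python
from h import *
need((637,200.5,6.5),-10.8)
T=arm.get_image("top");S=arm.get_image("side")
a=cv2.resize(T[115:205,190:290],None,fx=4,fy=4,interpolation=2);b=cv2.resize(S[120:210,215:315],None,fx=4,fy=4,interpolation=2)
cv2.imwrite('pics/c6.png',np.hstack([a,b]))
```

```text
clk 11.7 pos [635.8 198.3  52.8] yaw -10.8 shift [ 0.7 -2.4 46.3] roll -0.0 w 21.2 F [-0.1 -0.4 -1.8] 59.4
```

View pics/c6.png

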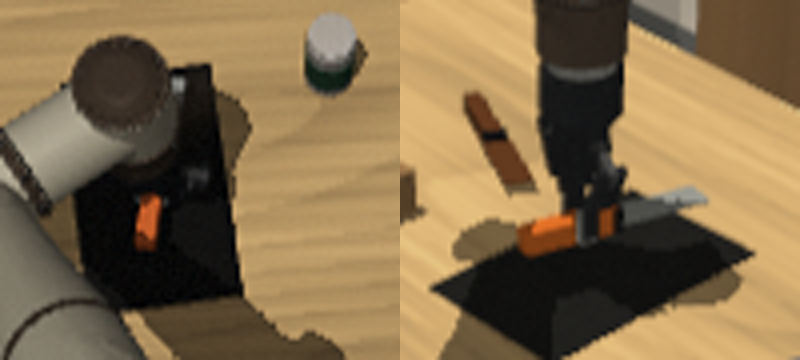

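The scraper hangs level, 46 mm above its old place on the mat. Lower it, watching the force, then release.

>>> drive_tool([
  [1,0,0,10,0],
  [1,0,0,22,0],
  [1,0,0,32,0],
  [1,0,0,39,0],
  [1,0,0,43,0],
  [1,0,0,45,0],
  [1,0,0,46,0],
  [1,0,0,46.5,0],
  [1,0,0,46.5,0],
])

```text
clock: 12.7
position: [636.4, 199.0, 7.0]
ee_rot: [0.996, -0.094, 0.0, -0.0]
contact_force: [0.2, 0.4, -1.2]
gripper_width: 20.7
grasp_force: 59.4
```

>>> drive_tool([
  [0.4,0,0,0,0],
  [0,0,0,0,0],
  [-0.5,0,0,0,0],
  [-1,0,0,0,0],
  [-1,0,0,0,0],
  [-1,0,0,0,0],
  [-1,0,0,0,0],
  [-1,0,0,0,0],
  [-1,0,0,0,0],
])

```text
clock: 13.6
position: [636.1, 198.9, 6.6]
ee_rot: [0.996, -0.094, -0.0, 0.0]
contact_force: [0.5, 0.4, 1.2]
gripper_width: 85.4
grasp_force: 0.0
```

>>> drive_tool([
  [-1,0,0,-8,0],
  [-1,0,0,-25,0],
  [-1,0,0,-55,0],
  [-1,0,0,-95,0],
  [-1,0,0,-135,0],
  [-1,0,0,-165,0],
  [-1,0,0,-180,0],
  [-1,0,0,-185,0],
])

```text
clock: 14.4
position: [637.1, 199.3, 195.1]
ee_rot: [0.996, -0.094, 0.002, -0.001]
contact_force: [0.8, -0.1, -0.8]
gripper_width: 85.9
grasp_force: 0.0
```

Run:
```python
from h import *
c=np.array([633,-175,0]);u=np.array([.990,-.139,0])
need(c+u*-53+[0,0,170],-8)
T=arm.get_image("top");S=arm.get_image("side")
for n,im,roi in(('top',T,(296,130,342,190)),('side',S,(295,205,370,260))):
    for lo,hi in(((0,130,60),(6,255,255)),((174,130,60),(180,255,255))):
        h=cv2.cvtColor(im,cv2.COLOR_BGR2HSV);m=cv2.inRange(h,np.array(lo),np.array(hi));x0,y0,x1,y1=roi
        k,l,st,ce=cv2.connectedComponentsWithStats(m[y0:y1,x0:x1])
        for i in range(1,k):
            if st[i,4]>2:print(n,st[i].tolist(),ce[i]+[x0,y0])
    print('expect knob,top',proj(n,[c+u*-53+[0,0,52],c+u*10+[0,0,100]]).round(1).tolist())
a=cv2.resize(T[120:200,195:355],None,fx=4,fy=4,interpolation=2);b=cv2.resize(S[140:260,220:380],None,fx=4,fy=4,interpolation=2)
cv2.imwrite('pics/c7.png',cv2.resize(np.vstack([a,b]),None,fx=.75,fy=.75))
```

```text
clk 14.4 pos [637.1 199.3 195.1] yaw -10.8 shift [ 13.  371.1  23.9] roll -2.8 w 85.9 F [ 0.8 -0.1 -0.8] 0.0
top [39, 26, 2, 2, 4] [335.5 156.5]
top [16, 39, 7, 5, 32] [315.     171.1875]
expect knob,top [[315.4, 171.2], [318.0, 153.7]]
side [20, 24, 10, 8, 50] [319.72 232.56]
side [58, 28, 2, 2, 4] [353.5 233.5]
side [26, 3, 2, 8, 13] [321.46153846 211.53846154]
expect knob,top [[318.7, 233.3], [336.3, 214.6]]
```

View pics/c7.png

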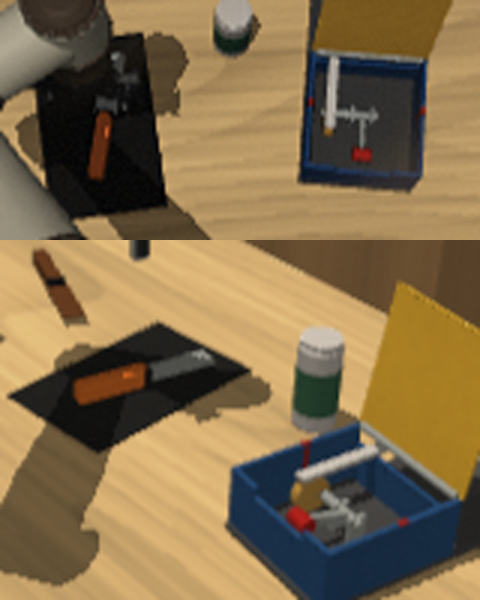

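Scraper flat on the mat, top crop (100,145). The cover stays open. The red knob is at top (315.0,171.2) and side (319.7,232.6), within 1 px of where the given geometry puts it. Go above the knob.

>>> drive_tool([
  [-1,0,15,0,0],
  [-1,1,45,0,-2.8],
  [-1,2,85,0,-2.8],
  [-1,4,127,0,-2.8],
  [-1,6,169,0,-2.8],
  [-1,8,211,0,-2.8],
  [-1,9,253,0,-2.8],
  [-0.4,11,295,0,-2.8],
  [-0.4,12,332,5,-2.8],
  [-0.4,13,356,12,-2.8],
  [-0.4,13,369,20,-2.8],
  [-0.4,13,371,25,-2.8],
])

```text
clock: 15.7
position: [577.9, -169.4, 164.6]
ee_rot: [0.997, -0.071, -0.002, -0.0]
contact_force: [-0.7, 0.1, -0.3]
gripper_width: 59.5
grasp_force: 0.0
```

>>> drive_tool([
  [-0.4,0,0,5,0],
  [-0.4,0,0,10,0],
])

```text
clock: 15.9
position: [579.6, -167.0, 156.0]
ee_rot: [0.998, -0.069, -0.0, -0.0]
contact_force: [0.5, -0.1, 0.2]
gripper_width: 60.0
grasp_force: 0.0
```

Run:
```python
from h import *
c=np.array([633,-175,0]);u=np.array([.990,-.139,0])
need(c+u*-53+[0,0,33],-8)
```

```text
clk 15.9 pos [ 579.6 -167.   156. ] yaw -7.9 shift [  1.    0.5 123. ] roll 0.1 w 60.0 F [ 0.5 -0.1  0.2] 0.0
```

>>> drive_tool([
  [-0.4,1,0.5,15,0],
  [-0.4,1,0.5,40,0],
  [-0.4,1,0.5,65,0],
  [-0.4,1,0.5,88,0],
  [-0.4,1,0.5,106,0],
  [-0.4,1,0.5,116,0],
  [-0.4,1,0.5,121,0],
  [-0.4,1,0.5,122,0],
  [-0.4,1,0.5,122,0],
])

```text
clock: 16.8
position: [581.1, -168.4, 35.3]
ee_rot: [0.998, -0.069, 0.001, 0.0]
contact_force: [-0.4, -0.9, -0.3]
gripper_width: 60.0
grasp_force: 0.0
```

>>> drive_tool([
  [0.2,0,0,0,0],
  [0.6,0,0,0,0],
  [1,0,0,0,0],
  [1,0,0,0,0],
  [1,0,0,0,0],
  [1,0,0,0,0],
  [1,0,0,0,0],
  [1,0,0,0,0],
])

```text
clock: 17.6
position: [580.7, -168.9, 35.4]
ee_rot: [0.998, -0.07, 0.0, 0.0]
contact_force: [-1.1, -0.1, 5.0]
gripper_width: 25.3
grasp_force: 60.5
```

Run:
```python
from h import *
c=np.array([633,-175,0]);u=np.array([.990,-.139,0])
need(c+u*-53+[0,0,33],-8)
# arc relative to rest knob: tool x = stand x, tool z = down
for a in np.arange(0.1,1.31,.1):
    t=.27+a;print(round(a,1),round(65*(np.cos(.27)-np.cos(t)),1),round(-65*(np.sin(t)-np.sin(.27)),1))
```

```text
clk 17.6 pos [ 580.7 -168.9   35.4] yaw -8.0 shift [-0.3 -1.2  2.4] roll 0.0 w 25.3 F [-1.1 -0.1  5. ] 60.5
0.1 2.0 -6.2
0.2 4.7 -12.1
0.3 7.9 -17.7
0.4 11.7 -23.0
0.5 16.0 -27.9
0.6 20.7 -32.3
0.7 25.9 -36.3
0.8 31.4 -39.7
0.9 37.3 -42.5
1.0 43.4 -44.7
1.1 49.7 -46.4
1.2 56.1 -47.3
1.3 62.6 -47.7
```

>>> drive_tool([
  [1,0.9,0,-3.1,0],
  [1,2,0,-6.2,0],
  [1,3.3,0,-9.2,0],
  [1,4.7,0,-12.1,0],
  [1,6.2,0,-15,0],
  [1,7.9,0,-17.7,0],
  [1,9.7,0,-20.4,0],
  [1,11.7,0,-23,0],
  [1,13.8,0,-25.5,0],
  [1,16,0,-27.9,0],
  [1,18.3,0,-30.1,0],
  [1,20.7,0,-32.3,0],
])

```text
clock: 18.8
position: [599.2, -171.4, 66.6]
ee_rot: [0.998, -0.07, -0.002, -0.0]
contact_force: [-5.4, -1.3, -14.7]
gripper_width: 24.6
grasp_force: 59.6
```

>>> drive_tool([
  [1,2.6,0,-2,0],
  [1,5.2,0,-4,0],
  [1,8,0,-5.7,0],
  [1,10.7,0,-7.4,0],
  [1,13.6,0,-8.8,0],
  [1,16.6,0,-10.2,0],
  [1,19.6,0,-11.3,0],
  [1,22.7,0,-12.4,0],
  [1,25.8,0,-13.3,0],
  [1,29,0,-14.1,0],
  [1,32.2,0,-14.6,0],
  [1,35.4,0,-15,0],
])

```text
clock: 20.0
position: [632.5, -176.1, 82.7]
ee_rot: [0.998, -0.07, -0.004, -0.0]
contact_force: [-11.8, 0.7, -3.8]
gripper_width: 24.4
grasp_force: 59.2
```

>>> drive_tool([
  [1,3,0,-0.2,0],
  [1,6,0,-0.4,0],
  [1,6.5,0,-0.4,0],
  [1,6.5,0,-0.4,0],
  [1,6.5,0,-0.4,0],
  [1,6.5,0,-0.4,0],
])

```text
clock: 20.6
position: [639.1, -177.1, 83.8]
ee_rot: [0.998, -0.07, -0.004, -0.0]
contact_force: [-12.3, 1.4, -4.6]
gripper_width: 24.0
grasp_force: 59.0
```

Run:
```python
from h import *
c=np.array([633,-175,0]);u=np.array([.990,-.139,0])
need(c+u*10+[0,0,83],-8)
s=arm.read_state();print('stand xy',(s['position']-c)@u, s['joint_vel'].round(3))
T=arm.get_image("top");S=arm.get_image("side")
for n in('top','side'):print(n,proj(n,[c+u*10+[0,0,100]]).round(1).tolist())
b=cv2.resize(S[150:260,220:380],None,fx=5,fy=5,interpolation=2)
cv2.imwrite('pics/c8.png',b)
```

```text
clk 20.6 pos [ 639.1 -177.1   83.8] yaw -8.0 shift [ 3.7 -1.2  0.7] roll -0.0 w 24.0 F [-12.3   1.4  -4.6] 59.0
stand xy 6.301097755791957 [-0.002  0.     0.     0.001  0.     0.001]
top [[318.0, 153.7]]
side [[336.3, 214.6]]
```

View pics/c8.png

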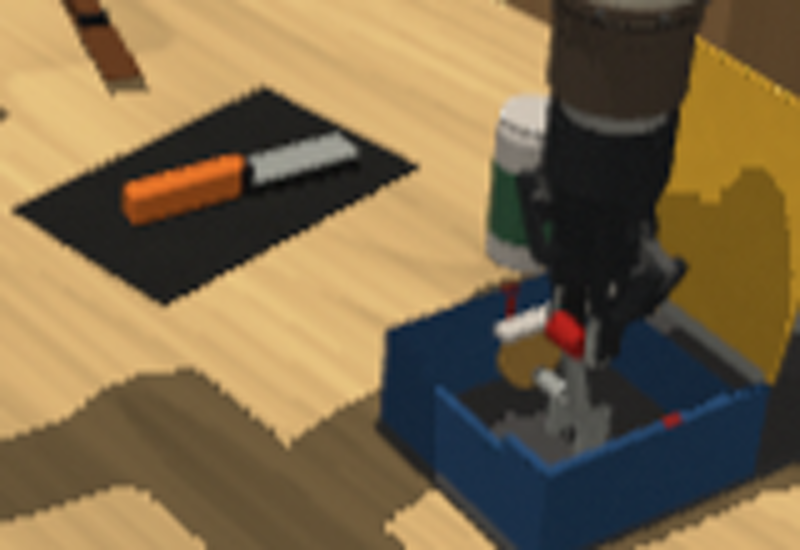

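The knob, red at side ≈(333,216), is pinched and nearly upright. The scraper and cover are fine. TCP travel suggests about 0.06 rad short, so move 4 mm on and check numerically.

>>> drive_tool([
  [1,2,0,0,0],
  [1,4,0,0,0],
  [1,4,0,0,0],
  [1,4,0,0,0],
  [1,4,0,0,0],
  [1,4,0,0,0],
])

```text
clock: 21.3
position: [643.5, -177.7, 84.1]
ee_rot: [0.998, -0.07, -0.003, 0.0]
contact_force: [-10.7, 0.4, -3.8]
gripper_width: 24.1
grasp_force: 59.0
```

Run:
```python
from h import *
c=np.array([633,-175,0]);u=np.array([.990,-.139,0]);v=np.array([.139,.990,0])
s=arm.read_state();print('F',s['contact_force'].round(1),s['position'].round(1),'stand x',(s['position']-c)@u)
S=arm.get_image("side")
h=cv2.cvtColor(S,cv2.COLOR_BGR2HSV);m=cv2.inRange(h,(0,130,60),(6,255,255))|cv2.inRange(h,(174,130,60),(180,255,255))
k,l,st,ce=cv2.connectedComponentsWithStats(m[200:240,315:350])
for i in range(1,k):print(st[i]+[315,200,0,0,0],ce[i]+[315,200])
for a in(1.0,1.1,1.2,1.3,1.4):
    p=c+u*(10-65*np.cos(a+.27))+[0,0,35+65*np.sin(a+.27)]
    ring=[p+v*y+10*(u*np.cos(t)+np.array([0,0,1])*np.sin(t)) for y in(-13,13) for t in np.arange(0,6.3,.3)]
    q=proj('side',ring);print(a,proj('side',[p,p+13*v]).round(1).tolist(),q.min(0).round(1),q.max(0).round(1))
b=cv2.resize(S[195:245,300:360],None,fx=12,fy=12,interpolation=2);cv2.imwrite('pics/c9.png',b)
```

```text
F [-10.7   0.4  -3.8] [ 643.5 -177.7   84.1] stand x 10.800456035705457
[320 207   3   1   3] [321. 207.]
[321 209   2   4   7] [321.57142857 210.71428571]
[330 211   8  10  55] [333.96363636 215.56363636]
1.0 [[331.3, 217.3], [328.6, 215.1]] [326.  212.3] [336.5 222.2]
1.1 [[332.9, 216.2], [330.3, 214.1]] [327.7 211.3] [338.2 221.2]
1.2 [[334.6, 215.4], [331.9, 213.2]] [329.4 210.4] [339.9 220.3]
1.3 [[336.3, 214.6], [333.6, 212.5]] [331.  209.7] [341.5 219.6]
1.4 [[337.9, 214.1], [335.2, 212.0]] [332.7 209.2] [343.2 219. ]
```

View pics/c9.png

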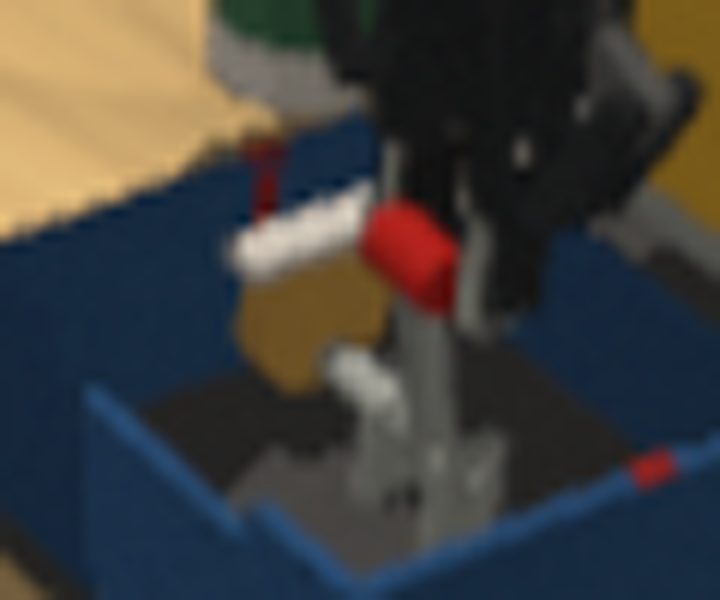

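Knob edges at side x 330–338, y 211–221. It looks slightly short of the line between the red marks at (322,210) and (354.6,234). Check precisely with the marks.

Run:
```python
from h import *
c=np.array([633,-175,0]);u=np.array([.990,-.139,0]);v=np.array([.139,.990,0]);P=lambda x,y,z:c+u*x+v*y+[0,0,z]
S=arm.get_image("side");S0=cv2.imread('pics/side0.png')
pr=proj('side',[P(10,82,80),P(10,76,80),P(10,-76,80),P(10,-82,80),P(10,0,35),P(10,0,80),P(-85,82,80),P(-85,-82,80)]);print(pr.round(1).tolist())
h=cv2.cvtColor(S,cv2.COLOR_BGR2HSV);m=cv2.inRange(h,(0,110,50),(8,255,255))|cv2.inRange(h,(172,110,50),(180,255,255))
for x0,y0,x1,y1 in((317,203,326,217),(348,228,362,240),(326,207,345,225)):
    ys,xs=np.where(m[y0:y1,x0:x1]);print('red',xs.min()+x0,xs.max()+x0,ys.min()+y0,ys.max()+y0,(xs.mean()+x0).round(2),(ys.mean()+y0).round(2))
for y in range(220,242,2):print(y,cv2.cvtColor(S,cv2.COLOR_BGR2GRAY)[y,326:348].tolist())
# platen lift: red hub in side
for im in(S0,S):
    q=cv2.cvtColor(im,cv2.COLOR_BGR2HSV);mm=cv2.inRange(q,(0,130,60),(6,255,255))|cv2.inRange(q,(174,130,60),(180,255,255))
    ys,xs=np.where(mm[195:215,368:395]);print('hub',xs.mean()+368,ys.mean()+195,len(xs))
print('hub px per 10mm',proj('side',[P(200,0,50),P(200,0,60)]).tolist())
```

```text
[[319.6, 206.7], [320.7, 207.6], [351.9, 233.1], [353.2, 234.2], [334.2, 231.2], [335.6, 219.8], [295.4, 215.4], [327.8, 244.6]]
red 320 322 207 212 321.4 209.6
red 352 355 233 234 353.71 233.43
red 330 337 211 220 333.88 215.71
220 [84, 84, 83, 82, 83, 83, 65, 68, 59, 48, 40, 42, 94, 89, 40, 28, 22, 30, 25, 32, 36, 36]
222 [84, 84, 82, 82, 82, 74, 43, 70, 77, 83, 84, 53, 67, 74, 61, 48, 49, 38, 35, 35, 36, 36]
224 [83, 84, 125, 130, 117, 54, 54, 64, 74, 84, 85, 63, 39, 36, 35, 35, 35, 36, 36, 35, 34, 36]
226 [70, 90, 127, 149, 157, 149, 130, 87, 75, 82, 84, 64, 39, 35, 36, 35, 36, 36, 35, 36, 36, 35]
228 [35, 34, 52, 81, 125, 137, 128, 111, 80, 82, 84, 70, 40, 35, 35, 36, 37, 36, 36, 36, 36, 36]
230 [35, 35, 36, 50, 90, 86, 101, 107, 80, 80, 83, 77, 44, 36, 48, 44, 36, 36, 36, 36, 36, 36]
232 [35, 53, 55, 65, 88, 85, 84, 80, 78, 89, 102, 84, 76, 79, 79, 83, 49, 36, 35, 35, 36, 36]
234 [70, 70, 71, 87, 89, 84, 84, 84, 77, 89, 97, 85, 82, 100, 95, 73, 42, 35, 34, 35, 36, 35]
236 [70, 69, 69, 78, 82, 77, 54, 58, 39, 76, 86, 84, 78, 83, 83, 69, 42, 36, 35, 45, 56, 63]
238 [69, 70, 69, 69, 69, 68, 69, 69, 72, 93, 86, 84, 83, 83, 81, 66, 63, 63, 63, 57, 48, 46]
240 [72, 70, 69, 68, 69, 69, 69, 69, 75, 86, 79, 75, 74, 65, 60, 49, 48, 39, 38, 38, 39, 38]
hub 379.8775510204082 205.57142857142858 49
hub 384.1 203.35 20
hub px per 10mm [[379.6638460877025, 209.77631275120314], [380.12614622897684, 207.3232334321414]]
```

Run:
```python
from h import *
c=np.array([633,-175,0]);u=np.array([.990,-.139,0]);v=np.array([.139,.990,0])
def edges(im,x0,y0,w,h):
    f=im.astype(float);r=(f[...,2]-(f[...,0]+f[...,1])/2)[y0:y0+h,x0:x0+w]
    r=np.clip(r,0,None);r[r<12]=0
    # column/row extents by thresholding x8 upsample at half of max
    R8=cv2.resize(r,None,fx=8,fy=8,interpolation=1);k,l,st,ce=cv2.connectedComponentsWithStats((R8>0.45*r.max()).astype(np.uint8))
    i=1+st[1:,4].argmax();s=st[i];return np.round([x0+s[0]/8-.5,y0+s[1]/8-.5,x0+(s[0]+s[2])/8-.5,y0+(s[1]+s[3])/8-.5],2)
c5=cv2.imread('pics/c5.png')[:,400:];r=cv2.resize(c5,None,fx=.25,fy=.25,interpolation=cv2.INTER_AREA);full=np.zeros((384,512,3),np.uint8);full[140:250,290:390]=r
print('rest',edges(full,310,224,22,18))
S=arm.get_image('side');print('now',edges(S,324,206,20,18));print('Rmark',edges(S,346,228,16,12),edges(full,346,228,16,12))
for a in(0,1.0,1.1,1.2,1.3,1.4):
    p=c+u*(10-65*np.cos(a+.27))+[0,0,35+65*np.sin(a+.27)]
    q=proj('side',[p+v*y+10*(u*np.cos(t)+np.array([0,0,1])*np.sin(t)) for y in(-13,13) for t in np.arange(0,6.3,.1)]);print(a,q.min(0).round(2),q.max(0).round(2))
```

```text
rest [315.   223.5  326.5  236.88]
now [329.62 211.25 337.62 220.25]
Rmark [352.25 232.38 355.5  234.88] [352.25 232.38 355.38 234.75]
0 [313.61 228.16] [323.97 238.22]
1.0 [326.02 212.31] [336.54 222.27]
1.1 [327.69 211.29] [338.21 221.23]
1.2 [329.37 210.42] [339.88 220.33]
1.3 [331.04 209.72] [341.55 219.61]
1.4 [332.68 209.19] [343.18 219.05]
```

Same-camera comparison with the rest image (offset +1.4 px) puts the lever at about 1.12 rad, so the knob crept in the pads. Advance 11 mm more and remeasure.

>>> drive_tool([
  [1,2,0,-0.3,0],
  [1,4,0,-0.5,0],
  [1,6,0,-0.8,0],
  [1,8,0,-1,0],
  [1,10,0,-1,0],
  [1,11,0,-1,0],
  [1,11,0,-1,0],
  [1,11,0,-1,0],
  [1,11,0,-1,0],
  [1,11,0,-1,0],
])

```text
clock: 22.45
position: [654.1, -179.2, 84.0]
ee_rot: [0.998, -0.07, -0.003, -0.0]
contact_force: [-10.2, -0.5, -7.3]
gripper_width: 24.2
grasp_force: 59.1
```

```bash
cat > e.py <<'E'
from h import *
def edges(im,x0,y0,w,h):
    f=im.astype(float);r=(f[...,2]-(f[...,0]+f[...,1])/2)[y0:y0+h,x0:x0+w]
    r=np.clip(r,0,None);r[r<12]=0
    R8=cv2.resize(r,None,fx=8,fy=8,interpolation=1);k,l,st,ce=cv2.connectedComponentsWithStats((R8>0.45*r.max()).astype(np.uint8))
    i=1+st[1:,4].argmax();s=st[i];return np.round([x0+s[0]/8-.5,y0+s[1]/8-.5,x0+(s[0]+s[2])/8-.5,y0+(s[1]+s[3])/8-.5],2)
S=arm.get_image('side');e=edges(S,324,206,20,18);s=arm.read_state()
print('now',e,'angle~',1.1+(e[0]-1.4-327.69)/16.7,s['clock'],s['position'].round(1),s['contact_force'].round(1),s['gripper_width'])
for y in(222,224,226,228):print(y,cv2.cvtColor(S,cv2.COLOR_BGR2GRAY)[y,328:346].tolist())
E
python3 e.py
```

```text
now [331.88 210.12 340.38 218.88] angle~ 1.2670658682634743 22.5 [ 654.1 -179.2   84. ] [-9.8 -0.6 -7.2] 23.900099822964048
222 [83, 84, 83, 79, 49, 36, 64, 74, 81, 83, 69, 40, 35, 42, 48, 38, 36, 35]
224 [125, 135, 109, 51, 36, 53, 82, 84, 84, 84, 63, 39, 36, 35, 35, 35, 36, 35]
226 [128, 149, 158, 148, 142, 95, 87, 88, 85, 85, 54, 37, 36, 36, 35, 36, 35, 36]
228 [44, 80, 126, 139, 128, 142, 99, 87, 85, 84, 50, 36, 36, 36, 34, 36, 37, 36]
```

Now about 1.27 rad, and the arm edge slope (338.4→337.8 px) matches upright. Check that it is not creeping.

>>> drive_tool([
  [1,0.8,0,0,0],
  [1,1.5,0,0,0],
  [1,1.5,0,0,0],
  [1,1.5,0,0,0],
  [1,1.5,0,0,0],
  [1,1.5,0,0,0],
  [1,1.5,0,0,0],
  [1,1.5,0,0,0],
  [1,1.5,0,0,0],
  [1,1.5,0,0,0],
  [1,1.5,0,0,0],
  [1,1.5,0,0,0],
])

```text
clock: 23.7
position: [655.1, -179.4, 84.0]
ee_rot: [0.998, -0.07, -0.004, -0.0]
contact_force: [-11.1, 0.3, -6.2]
gripper_width: 23.7
grasp_force: 59.2
```

```bash
python3 e.py
```

```text
now [332.38 210.   340.5  218.75] angle~ 1.2970059880239535 23.75 [ 655.1 -179.4   83.9] [-11.4  -0.2  -6.7] 23.646358470889453
222 [83, 84, 83, 78, 47, 34, 53, 81, 82, 84, 73, 43, 35, 36, 48, 37, 36, 35]
224 [125, 135, 115, 53, 35, 54, 80, 91, 84, 84, 77, 43, 35, 36, 34, 36, 36, 36]
226 [128, 149, 158, 149, 141, 94, 97, 92, 85, 84, 60, 39, 35, 35, 36, 35, 35, 37]
228 [42, 80, 126, 139, 128, 142, 100, 89, 85, 85, 54, 38, 36, 36, 36, 36, 36, 37]
```

>>> drive_tool([
  [1,0,0,0,0],
  [1,0,0,0,0],
  [1,0,0,0,0],
  [1,0,0,0,0],
  [1,0,0,0,0],
  [1,0,0,0,0],
  [1,0,0,0,0],
  [1,0,0,0,0],
  [1,0,0,0,0],
  [1,0,0,0,0],
  [1,0,0,0,0],
  [1,0,0,0,0],
])

```text
clock: 24.95
position: [655.1, -179.4, 83.9]
ee_rot: [0.998, -0.07, -0.004, -0.0]
contact_force: [-11.8, 0.6, -6.2]
gripper_width: 24.0
grasp_force: 59.2
```

```bash
python3 e.py
```

```text
now [332.38 210.   340.5  218.75] angle~ 1.2970059880239535 25.0 [ 655.1 -179.4   84. ] [-11.5   0.   -6.7] 23.940166680670742
222 [83, 84, 83, 79, 49, 36, 53, 81, 82, 84, 73, 43, 37, 36, 49, 39, 36, 35]
224 [124, 135, 115, 54, 36, 53, 81, 90, 84, 85, 76, 43, 35, 35, 35, 36, 36, 36]
226 [128, 149, 158, 148, 142, 96, 97, 93, 86, 85, 59, 39, 36, 36, 35, 36, 35, 37]
228 [43, 79, 125, 138, 128, 142, 101, 90, 85, 84, 54, 37, 36, 36, 36, 37, 37, 35]
```

```bash
python3 -c "
from bench import arm;print(arm.job_done())"
```

```text
the job is handed in; nothing more can be done
None
```

The job is handed in: the scraper levered the cover fully open and lies flat on the mat, let go; the gripper holds the cam lever steady at about 1.30 rad (measured from the side camera); I took no hub reading of the platen lift, and no verdict was returned.

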